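Feed a cheese brick along the fence into the wire cutter

TASK

Load the wire cutter: take the blue pusher by its leaning handle and use it to square up the cheese brick on the white infeed bed against the steel fence, then feed the brick along the fence through the mouth of the guard and under the raised wire harp until it rests gently against the end stop. Keep the brick snug against the fence all the way in, never touch it with the gripper, do not shift the stop, and leave everything else on the bench alone. Finish by standing the pusher on its sole inside its steel tray and letting go.

Things in the scene. Friction and masses are not known exactly. Their poses are not given: they have to be found in the camera images.
- cutter: Fixed bench-top wire cutter for cheese. Origin on the bench under the middle of the harp; +x points away from the robot, z up; bricks are fed along its -y. White level bed, top at z = 40 mm, x = -100 to +50, y = -160 to +275 mm (infeed: y > 110). Two columns behind the fence (x = 80 to 125, y -123 to 93, up to z = 378). Only its end stop can move
- fence_face (a point): Point on the face of the steel fence, at the height of the bed (cutter x = +50, y = +190, z = 40 mm); axes as the cutter's. The fence is straight along the cutter's y, from y = -130 to +275 mm, and 30 mm high above the bed; its face looks to -x
- guard_mouth (a point): On the bed, in the middle of the mouth, at the outer face of the guard (cutter x = -5, y = +110). The guard is a clear upright screen across the bed, y = 100 to 110, x = -107 to +107, up to z = 305 mm. Mouth (yellow edges): 110 mm wide from x = -60 to the fence, 90 mm high above the bed. Another clear screen on the robot's side: x = -107 to -97, y = -135 to 110, up to z = 276
- harp (a point): Middle of the underside of the raised wire harp (z = 194 mm), fixed: a 140 x 166 mm aluminium frame with four wires behind the guard, y = -93 to 73 mm, with a black pull handle on top up to z = 265 mm
- stop_face (a point): Centre of the end stop's steel face, which looks to the cutter's +y (towards the coming brick); axes as the cutter's; 86 x 50 mm plate, standing on the bed, near cutter y = -65 to -85 mm; its red carriage rides on a rod at cutter x = -75. The stop's carriage is only clamped by friction and slips if pushed with more than about 18 N
- cheese: The cheese brick to be fed: 80 mm (x) x 110 mm (y) x 70 mm high, orange-brown rind with white mould, 0.45 to 0.85 kg, rigid. Origin in the centre of its underside; its axes nearly those of the cutter. At the start it lies loose on the infeed bed, wholly outside the guard, some 10 to 35 mm off the fence and a little askew (up to 8 degrees)
- cheese_nose (a point): Middle of the brick's leading end (the end at -y), 35 mm above its underside
- cheese_front_edge (a point): Leading edge of the brick's fence side (brick x = +40, y = -55 mm), 35 mm up
- cheese_rear_edge (a point): Trailing edge of the brick's fence side (brick x = +40, y = +55 mm), 35 mm up
- pusher: Blue plastic push shoe, 0.26 kg, loose, standing on its flat sole in the tray, pointing roughly along the bench's -y. Origin in the centre of the sole's underside, +x the pushing way, z up. Sole 150 (x) x 60 (y) x 16 mm; at its front a push plate 45 mm high, 60 mm wide, rubber face at x = +75 mm. The plain sides of sole and plate are flush (y = +-30 mm)
- pusher_grip (a point): Grip point on the axis of the pusher's straight handle, 58 mm along it (pusher x = -33, y = 0, z = 63.5 mm); axes as the pusher's. The handle rises from x = 0, z = 16 mm and leans back towards -x at 35 degrees from vertical; 90 mm long, 24 mm wide (y, the flat sides to grip), 28 mm deep; end cap 27 mm wide on the last 6 mm
- tray: Fixed flat steel tray for the pusher, 180 (x) x 240 (y) mm, left of the cutter's infeed; floor 4 mm above the bench, rim 10 mm above the bench, 4 mm thick. Origin on the bench under its centre
- spare_brick: Bystander: darker cheese brick of the same size, waiting on the bench at the right; origin in the centre of its underside
- fourme_a: Bystander: tall round cheese, 116 mm across, 165 mm high, front right
- fourme_b: Bystander: tall round cheese like the other, at the back
- trier: Bystander: cheese iron with a wooden cross handle, about 145 mm long, lying in front of the cutter
- rind_brush: Bystander: brush lying in front of the cutter
- brine_bottle: Bystander: clear bottle, 190 mm high, on the right
- beaker: Bystander: steel cup, 90 mm high, at the back left

How it is judged (in metres and radians):
On the way, in this order (a step that is already met when the one before it is completed fails the run):
1. the brick is squared up against the fence (both ends of its fence side within 5 mm of it) while still outside the guard (x of each of cheese_front_edge, cheese_rear_edge in the frame of cutter above 0.045 m and height (world z) of cheese below 0.046 m and angle between cheese's own z axis and vertical below 0.08 rad and y of cheese_nose in the frame of cutter above 0.085 m), for 0.1 s.
2. the brick, pushed by the pusher and within 8 mm of the fence, has its nose under the harp (x of each of cheese_front_edge, cheese_rear_edge in the frame of cutter above 0.042 m and y of cheese_nose in the frame of cutter below 0.05 m and contact force between pusher and cheese above 0.2 N), for 0.04 s.
3. the brick rests against the fence and the end stop (within 5 mm of each) (x of each of cheese_front_edge, cheese_rear_edge in the frame of cutter above 0.045 m and height (world z) of cheese below 0.046 m and angle between cheese's own z axis and vertical below 0.08 rad and y of cheese_nose in the frame of stop_face below 0.005 m), for 0.2 s.
At the end, for the whole second after the job is handed in: The brick lies flat on the bed with both ends of its fence side within 5 mm of the fence and its nose within 5 mm of the end stop, and the pusher stands upright on its sole on the tray's floor (origin within the tray, not on the rim), released; all at rest (all of step 3 and linear speed of each of cheese, pusher below 0.01 m/s and angle between pusher's own z axis and vertical below 0.08 rad and height (world z) of pusher below 0.009 m and x of pusher in the frame of tray between -0.09 and 0.09 m and y of pusher in the frame of tray between -0.12 and 0.12 m and contact force between the fingers and pusher below 0.05 N); the robot touches nothing.
It fails at once if gripper or arm touches the cheese brick (contact force between any of the fingers, the arm and cheese above 0.5 N).
It fails at once if the brick comes more than 8 mm off the fence (either end) once its nose is in the guard's mouth (y of cheese_nose in the frame of cutter below 0.085 m and not (x of each of cheese_front_edge, cheese_rear_edge in the frame of cutter above 0.042 m)).
It fails at once if the end stop is shifted by more than 5 mm (distance of stop_face from where it was at the start of the episode above 0.005 m).
It fails at once if the pusher is let go in the air or tipped right over ((height (world z) of pusher above 0.055 m and contact force between the fingers and pusher below 0.1 N) or angle between pusher's own z axis and vertical above 1 rad).
It fails at once if a bystander is moved by more than 30 mm (distance of any of spare_brick, fourme_a, fourme_b, trier, rind_brush, brine_bottle, beaker from where it was at the start of the episode above 0.03 m).
It also fails if it takes over 64 s, if anything falls off the work surface, if the arm or the gripper's body presses on something with over 40 N, if the wrist force passes 120 N, or if a joint passes its speed limit or range.

ROBOT

A 6-joint arm with a two-finger parallel gripper is mounted at the origin on the work surface. World frame = base frame: x ahead of the robot, y to its left, z up, the work surface at z = 0. Lengths are in mm, angles in rad, forces in N, time in s.
With the tool pointing down it reaches from about 400 to 925 mm from the base axis. Payload 12.5 kg.
Tool frame: the origin (TCP) lies midway between the tips of the shut fingers; the grasp point (between the pads) lies 19 mm behind it (env.pinch_z is the distance from the TCP to the grasp point, in mm); z points along the fingers, y is the line along which they close (so a half turn about z gives the same grasp; the last joint's range is limited). The gripper opens to 95 mm and grips with 3 to 60 N. Pads are 20 mm wide; open, the fingers measure 119 mm over their backs; the gripper's body (75 mm by 180 mm) begins 59 mm behind the grasp point.
Start: joints at [1.125, 0.491, 1.559, -0, 1.092, -0.106], TCP at [208.296, 589.287, 214.661] pointing down, gripper open.
Joint ranges: [-3.1, 3.1], [-0.84, 2.19], [0.05, 2.79], [-1.13, 4.28], [0.06, 2.93], [-2.69, 2.69]. Speed limits (rad/s): [2.22, 2.22, 2.79, 3.14, 3.14, 3.14].

INTERFACE

Orientations are given as [roll, pitch, yaw] about the fixed x, y, z axes, in that order (R = Rz(yaw) Ry(pitch) Rx(roll)).
In Python, from cell import readout, eyes, job_done, env gives the robot as it stands.
- The arm moves only by the shell command python3 -m jog 'ROWS'. ROWS is a JSON object of lists of equal length, an entry for each row: "dp": the shift along the tool's x, y, z in mm, a list of three; "twist": the turn about the tool's z in degrees; "claw": the closure, from -1 (fully open) to 1 (shut). A call has 1 to 8 rows; each row is the pose to reach, as a shift and turn from the pose commanded when the call began, along the tool's axes at that moment; what a row does not reach only later rows make up. A row lasts 1/12 s, in which the tool goes at most 41.7 mm and 7.16 degrees, less where a joint would pass 70% of its speed; a pose out of reach is approached as far as the arm can. A call with a gripper value outside its range is refused whole. The fingers move at their own pace and stop on an object; the grip force is fixed at half the most. Time passes only in rows, so rows that repeat a pose let the fingers close. It gives the time, the measured TCP pose, the force and the opening at its end, in the units of the state.
- readout.state(): the state, without advancing time (a new reading comes with each control period).
- eyes.read_camera(name): name is "scene" or "top" or "wrist"; returns the picture (400x640x3 uint8, red, green, blue); there is no depth.
- eyes.camera_model(name): a dict with "intrinsics" (3x3 intrinsics, pixels), "R" (3x3) and "t" (3): a world point X has camera coordinates R X + t. Camera axes: x right, y down, z forward; pixel columns grow to the right and rows downward; lengths in mm; the calibration is good to about 2 mm. A picture is of the moment at which its call begins: read the wrist's pose just before it. camera_model takes no time and is no camera call; for the wrist camera it gives the pose at the moment of the call.
- job_done(): hands the job in, once; it reports no verdict.
The state is a dict: "t": time; "joints": joint angles; "qvel": joint speeds; "tau": joint torques, N m; "eef_pos": TCP position; "tcp_rot": TCP orientation; "ft_force": force on the tool from outside, world axes, zero at the start; "moment": the same for the moment, N m; "opening": opening from 0.0 (shut) to 1.0 (fully open).
Only numpy, scipy, OpenCV 4.12 (cv2) and the standard library are available. Lean on these libraries where they do the work, as an engineer would, in place of code of your own. Each camera call takes 0.05 s, during which the arm holds its last target. There are 200 camera calls.

## Working session

There is one attempt and no reset: what is moved stays moved. The work goes in short steps, Python scripts to look and compute and a shell command to move; the robot and the scene stay as the last step left them, time stands still between calls to the robot, and variables do not carry over. Pictures are saved under pics/ and viewed, on a budget of 10 in all, crops included, one or two more only if the job needs it, and the job is handed in when it is done.

```bash
ls; mkdir -p pics
python3 - <<'E'
from cell import readout, eyes, env
import cv2, json
for n in ("scene","top"):
    cv2.imwrite(f"pics/{n}0.png", eyes.read_camera(n)[:,:,::-1])
    m=eyes.camera_model(n); print(n,m)
print(readout.state(), env.pinch_z)
E
```

```text
pics
scene {'intrinsics': array([[514.35667811,   0.        , 324.51644002],
       [  0.        , 514.35667811, 199.7960492 ],
       [  0.        ,   0.        ,   1.        ]]), 'R': array([[-0.8865626 , -0.46256976, -0.00599782],
       [-0.43712429,  0.84189674, -0.31643677],
       [ 0.15142362, -0.27791921, -0.94859464]]), 't': array([ 448.64315501,  318.50601374, 1692.8343794 ])}
top {'intrinsics': array([[508.93073203,   0.        , 321.71250536],
       [  0.        , 508.93073203, 194.3121949 ],
       [  0.        ,   0.        ,   1.        ]]), 'R': array([[ 0.0229005 , -0.9997369 ,  0.00130102],
       [-0.98451269, -0.02277798, -0.17382727],
       [ 0.17381117,  0.00269986, -0.9847753 ]]), 't': array([ -63.48056191,  546.99674503, 1730.59636532])}
{'t': 0.1, 'joints': array([ 1.12541137e+00,  4.91499971e-01,  1.55939866e+00, -2.29117066e-05,
        1.09169754e+00, -1.05573717e-01]), 'qvel': array([-0.00124941, -0.00036996, -0.00397632,  0.00157021,  0.00046894,
        0.00053717]), 'tau': array([ 2.26462435e-03, -6.13629484e+01, -2.58601195e+01,  6.94068871e-02,
        4.70497040e-02, -5.79479342e-05]), 'eef_pos': array([208.19133797, 589.07277996, 214.11625971]), 'tcp_rot': array([-3.14059259e+00, -8.55396791e-05,  2.80179195e+00]), 'ft_force': array([-0.00805731,  0.81728507,  0.03866228]), 'moment': array([-0.0519773 ,  0.04834939,  0.00975526]), 'opening': 0.9997089216583098} 18.8
```

View pics/scene0.png

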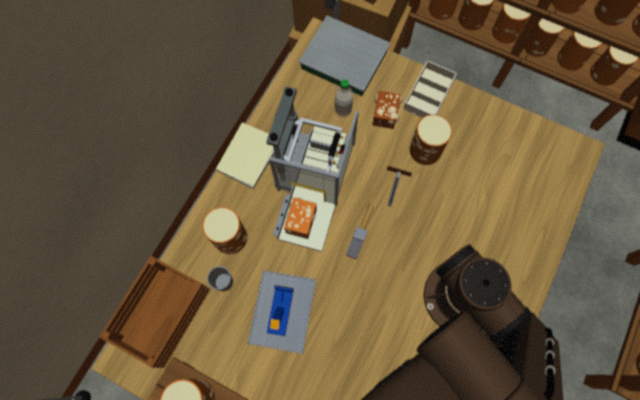

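View pics/top0.png

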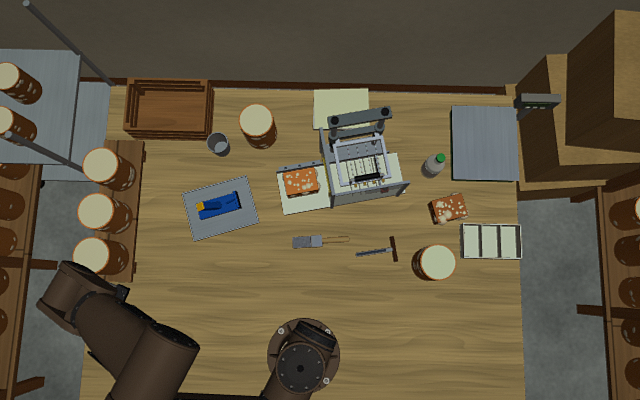

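The scene view shows the cutter, with the brick at about (300,217) and the pusher at (281,310) in the tray. In the top view the brick is at (302,181), the bed corner at (281,213) and the pusher at (218,205). Next I enlarge the top view.

Run:
```python
import cv2
a=cv2.imread("pics/top0.png")[100:250,175:415]
cv2.imwrite("pics/topcrop.png",cv2.resize(a,None,fx=3.3333,fy=3.3333,interpolation=cv2.INTER_CUBIC))
b=cv2.imread("pics/scene0.png")[90:360,220:380]
cv2.imwrite("pics/scenecrop.png",cv2.resize(b,None,fx=2.2222,fy=2.2222,interpolation=cv2.INTER_CUBIC))
```

```text
(no output)
```

View pics/topcrop.png

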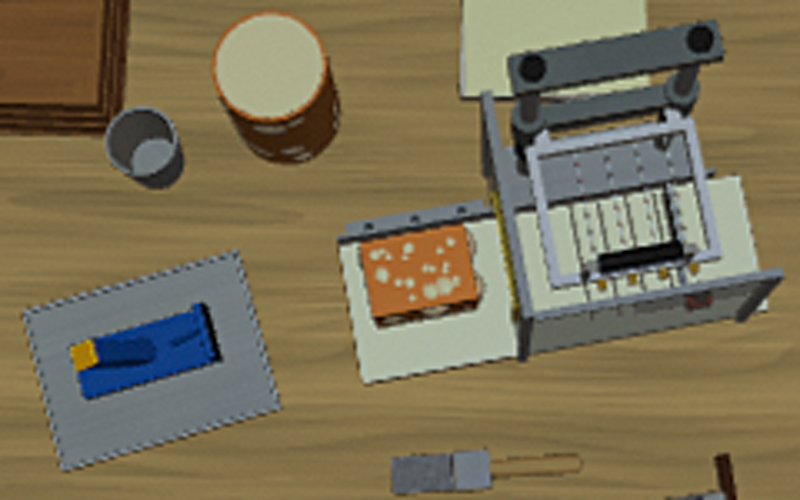

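The tray corners (crop pixels) are about (24,312),(237,251),(282,407),(65,470). The bed corners are (363,383),(768,310),(740,176). The brick's top corners are (361,240),(468,225),(478,302),(373,320), and the pusher's sole and plate are at (80-220, 303-398). The yellow mouth edge is at x≈515.

```bash
cat > h.py <<'E'
import numpy as np
from cell import readout, eyes, env
def ray(m,uv,z):
    K,R,t=m["intrinsics"],m["R"],np.array(m["t"]); c=-R.T@t
    d=R.T@np.linalg.solve(K,[uv[0],uv[1],1]); return c+d*(z-c[2])/d[2]
def proj(m,X):
    p=m["intrinsics"]@(m["R"]@np.asarray(X,float)+m["t"]); return p[:2]/p[2]
E
python3 - <<'E'
from h import *
m=eyes.camera_model("top"); s=3.33333
f=lambda p,z: ray(m,(175+(p[0]+.5)/s-.5,100+(p[1]+.5)/s-.5),z).round(1)
def show(n,ps,z):
    q=[f(p,z) for p in ps]; print(n,[list(a[:2]) for a in q],"c",np.mean(q,0)[:2]); 
    for a,b in zip(q,q[1:]+q[:1]): print("  len",np.hypot(*(b-a)[:2]).round(1),"ang",np.degrees(np.arctan2(*(b-a)[1::-1])).round(1))
show("tray",[(24,312),(237,251),(282,407),(65,470)],10)
show("bed",[(363,383),(768,310),(740,176)],40)
show("brick",[(361,240),(468,225),(478,302),(373,320)],110)
show("fencebot",[(343,243),(484,216)],40)
show("plate top front edge",[(205,303),(220,359)],49)
show("sole left",[(88,399),(213,364)],8)
show("cap",[(70,345),(93,338),(97,366),(75,371)],96)
E
```

```text
tray [[np.float64(547.3), np.float64(448.5)], [np.float64(619.3), np.float64(223.8)], [np.float64(451.4), np.float64(167.8)], [np.float64(379.4), np.float64(393.4)]] c [499.35  308.375]
  len 236.0 ang -72.2
  len 177.0 ang -161.6
  len 236.8 ang 107.7
  len 176.7 ang 18.2
bed [[np.float64(475.0), np.float64(80.5)], [np.float64(562.4), np.float64(-343.4)], [np.float64(707.3), np.float64(-314.3)]] c [ 581.56666667 -192.4       ]
  len 432.8 ang -78.3
  len 147.8 ang 11.4
  len 458.1 ang 120.5
brick [[np.float64(612.5), np.float64(82.4)], [np.float64(630.7), np.float64(-26.2)], [np.float64(551.0), np.float64(-38.4)], [np.float64(530.0), np.float64(67.3)]] c [581.05   21.275]
  len 110.1 ang -80.5
  len 80.6 ang -171.3
  len 107.8 ang 101.2
  len 83.9 ang 10.4
fencebot [[np.float64(624.2), np.float64(107.1)], [np.float64(657.1), np.float64(-41.8)]] c [640.65  32.65]
  len 152.5 ang -77.5
  len 152.5 ang 102.5
plate top front edge [[np.float64(554.6), np.float64(248.5)], [np.float64(495.6), np.float64(229.8)]] c [525.1  239.15]
  len 61.9 ang -162.4
  len 61.9 ang 17.6
sole left [[np.float64(455.4), np.float64(374.5)], [np.float64(496.0), np.float64(243.7)]] c [475.7 309.1]
  len 137.0 ang -72.8
  len 137.0 ang 107.2
cap [[np.float64(499.6), np.float64(375.2)], [np.float64(507.3), np.float64(352.3)], [np.float64(478.7), np.float64(346.4)], [np.float64(473.0), np.float64(368.4)]] c [489.65  360.575]
  len 24.2 ang -71.4
  len 29.2 ang -168.3
  len 22.7 ang 104.5
  len 27.5 ang 14.3
```

View pics/scenecrop.png

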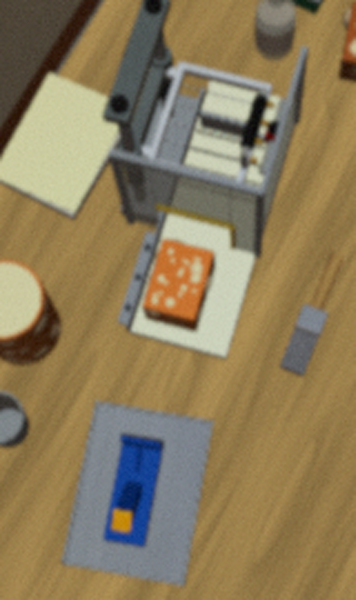

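The scene crop agrees with the top view: the brick sits 15–20 mm off the fence and the pusher lies centred in the tray. From these measurements:

- **Cutter:** origin ≈ (627.5,-167.7), yaw 11.6°.
- **Pusher:** ≈ (503.5,311), yaw -72.6°.
- **Brick:** cutter coordinates ≈ (-7.5,194.5).

Next I compute the approach move.

```bash
cat >> h.py <<'E'
O=np.array([627.5,-167.7]); CY=np.radians(11.6)
ex=np.array([np.cos(CY),np.sin(CY)]); ey=np.array([-ex[1],ex[0]])
def c2w(x,y): return O+x*ex+y*ey
def w2c(p): d=np.asarray(p[:2])-O; return np.array([d@ex,d@ey])
def go(p,yawdeg):
    from scipy.spatial.transform import Rotation as Ro
    s=readout.state(); R=Ro.from_euler('xyz',s["tcp_rot"]).as_matrix()
    d=R.T@(np.asarray(p,float)-s["eef_pos"])
    tw=-((yawdeg-np.degrees(s["tcp_rot"][2])+180)%360-180)
    print("dp",d.round(1),"twist",round(tw,1),"t",round(s["t"],2)); return d
E
python3 - <<'E'
from h import *
go((490.6,352,190),107.4)
E
```

```text
dp [-345.3 -129.4   24.2] twist 53.1 t 0.1
```

```bash
python3 -m jog '{"dp":[[-43,-16,3],[-86,-32,6],[-130,-49,9],[-173,-65,12],[-216,-81,15],[-259,-97,18],[-302,-113,21],[-345,-129,24]],"twist":[7,14,21,28,35,42,49,53],"claw":[-1,-1,-1,-1,-1,-1,-1,-1]}'
python3 - <<'E'
from h import *
go((490.6,352,190),107.4)
E
```

```text
t: 0.77
eef_pos: [464.4, 373.9, 192.7]
tcp_rot: [-3.141, 0.0, 1.87]
ft_force: [0.1, 0.9, -0.4]
opening: 0.999
dp [-28.7  18.6   2.7] twist -0.3 t 0.77
```

```bash
python3 -m jog '{"dp":[[0,0,0],[0,0,0],[0,0,0]],"twist":[0,0,0],"claw":[-1,-1,-1]}'
python3 - <<'E'
from h import *
import cv2
go((490.6,352,190),107.4)
m=eyes.camera_model("wrist"); cv2.imwrite("pics/w1.png",eyes.read_camera("wrist")[:,:,::-1])
yaw=np.radians(-72.6);px=np.array([np.cos(yaw),np.sin(yaw)]);py=np.array([-px[1],px[0]])
for n,(a,b,z) in dict(cap=(-51.6,0,94),plL=(75,30,49),plR=(75,-30,49),rearL=(-75,30,20),rearR=(-75,-30,20)).items():
    print(n,proj(m,[*(np.array([503.5,311])+a*px+b*py),z]).round())
E
```

```text
t: 1.02
eef_pos: [462.9, 375.6, 192.7]
tcp_rot: [-3.141, -0.0, 1.877]
ft_force: [-0.8, -0.5, -0.2]
opening: 0.999
dp [-30.8  19.3   2.7] twist 0.1 t 1.02
cap [335. 219.]
plL [358. 315.]
plR [302. 315.]
rearL [361. 171.]
rearR [301. 170.]
```

View pics/w1.png

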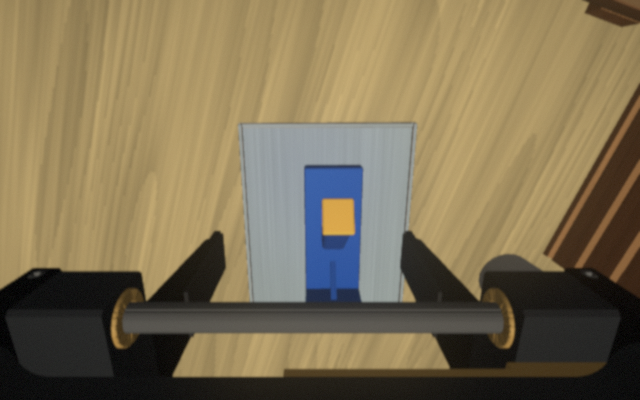

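The wrist view shows the orange cap at (338,216), predicted (335,219). The sole's rear corners are at (305,166) and (362,167), so the pusher sits about 2–4 mm from my estimate and the yaw is good. I correct for that and descend.

Run:
```python
from h import *
go((491.5,355.9,47.5),107.4)
```

```text
dp [-28.1  21.7 145.4] twist 0.2 t 1.07
```

```bash
python3 -m jog '{"dp":[[-15,11,15],[-28,21.5,40],[-28,21.5,75],[-28,21.5,110],[-28,21.5,135],[-28,21.5,145],[-28,21.5,145],[-28,21.5,145]],"twist":[0,0,0,0,0,0,0,0],"claw":[-1,-1,-1,-1,-1,-1,-1,-1]}'
python3 - <<'E'
from h import *
go((491.5,355.9,47.5),107.4)
E
```

```text
t: 1.73
eef_pos: [491.8, 356.3, 48.7]
tcp_rot: [3.141, -0.0, 1.878]
ft_force: [0.6, -0.3, 0.2]
opening: 1.001
dp [-0.3 -0.5  1.2] twist 0.2 t 1.73
```

```bash
python3 -m jog '{"dp":[[0,0,1],[0,0,1],[0,0,1],[0,0,1],[0,0,1],[0,0,1],[0,0,1],[0,0,1]],"twist":[0,0,0,0,0,0,0,0],"claw":[1,1,1,1,1,1,1,1]}'; python3 -m jog '{"dp":[[0,0,0],[0,0,0],[0,0,-10],[0,0,-25],[0,0,-40],[0,0,-50],[0,0,-50],[0,0,-50]],"twist":[0,0,0,0,0,0,0,0],"claw":[1,1,1,1,1,1,1,1]}'
python3 - <<'E'
from h import *
import cv2
s=readout.state(); print(w2c(s["eef_pos"]))
a=eyes.read_camera("wrist")[:,:,::-1]
m=eyes.camera_model("scene"); b=eyes.read_camera("scene")[:,:,::-1]
u=proj(m,s["eef_pos"]).astype(int); print(u)
b=cv2.resize(b[max(0,u[1]-60):u[1]+60,u[0]-64:u[0]+64],(427,400),interpolation=cv2.INTER_CUBIC)
cv2.imwrite("pics/w2.png",np.hstack([a[:,150:520],b]))
E
```

```text
t: 2.4
eef_pos: [492.1, 355.3, 47.0]
tcp_rot: [3.141, -0.0, 1.877]
ft_force: [-0.1, 0.5, 0.6]
opening: 0.496
t: 3.07
eef_pos: [492.1, 355.4, 97.3]
tcp_rot: [3.141, -0.0, 1.877]
ft_force: [0.3, -0.1, -4.2]
opening: 0.252
[-27.4055453  539.61815409]
[274 321]
```

View pics/w2.png

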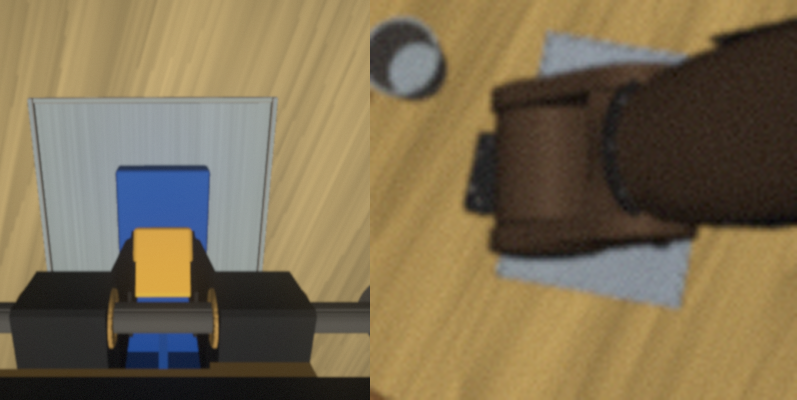

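The left half shows the handle gripped, with the cap at (313,262) and the sole's rear edge at y≈167–170, x 267–359. The right half is hidden by the arm. I check the pitch from the rear edge.

Run:
```python
from h import *
m=eyes.camera_model("wrist"); s=readout.state(); yw=s["tcp_rot"][2]
px=-np.array([np.cos(yw),np.sin(yw)]);py=np.array([-px[1],px[0]])
T=s["eef_pos"]
for p in (-6,-3,0,3,6):
  for gx in (-43,-40,-46):
    a=np.radians(p); out=[]
    for (x,y,z) in ((-75,30,16),(-75,-30,16),(-61,13.5,75),(-61,-13.5,75)):
        dx,dz=x-gx,z-62
        X=dx*np.cos(a)+dz*np.sin(a); Z=-dx*np.sin(a)+dz*np.cos(a) # p>0 nose down
        out.append(proj(m,[*(T[:2]+X*px+y*py),T[2]+18.8+Z]).round())
    print(p,gx,*out)
```

```text
-6 -43 [362. 184.] [261. 184.] [342. 238.] [281. 238.]
-6 -40 [362. 179.] [261. 179.] [342. 232.] [280. 232.]
-6 -46 [362. 189.] [262. 189.] [342. 245.] [281. 245.]
-3 -43 [362. 181.] [261. 181.] [342. 241.] [280. 241.]
-3 -40 [362. 176.] [261. 176.] [342. 234.] [280. 234.]
-3 -46 [362. 186.] [261. 186.] [342. 247.] [281. 247.]
0 -43 [363. 178.] [260. 178.] [342. 243.] [280. 243.]
0 -40 [363. 173.] [260. 173.] [342. 237.] [280. 237.]
0 -46 [363. 183.] [261. 182.] [342. 249.] [280. 249.]
3 -43 [363. 174.] [260. 174.] [342. 245.] [280. 245.]
3 -40 [364. 169.] [259. 169.] [342. 239.] [280. 239.]
3 -46 [363. 179.] [260. 179.] [342. 251.] [280. 251.]
6 -43 [364. 171.] [259. 171.] [342. 248.] [280. 248.]
6 -40 [364. 166.] [259. 166.] [343. 242.] [280. 242.]
6 -46 [364. 176.] [259. 176.] [342. 254.] [280. 254.]
```

Run:
```python
import cv2, numpy as np
for f in ("w1","w2"):
    a=cv2.imread(f"pics/{f}.png").astype(int); b=(a[:,:,0]-a[:,:,2]>40)
    for r in range(160,300,6):
        c=np.flatnonzero(b[r]); 
        if len(c): print(f,r,c[0],c[-1],a[r,c[len(c)//2]])
```

```text
w1 172 304 362 [168  98  61]
w1 178 304 362 [166  97  60]
w1 184 304 362 [166  96  59]
w1 190 305 361 [166  96  60]
w1 196 305 361 [160  93  60]
w1 202 305 361 [164  95  57]
w1 208 305 361 [164  95  58]
w1 214 305 360 [164  95  58]
w1 220 305 360 [164  94  57]
w1 226 305 360 [164  93  56]
w1 232 305 360 [164  93  57]
w1 238 305 360 [119  68  46]
w1 244 305 359 [117  67  45]
w1 250 305 359 [156  86  53]
w1 256 306 359 [159  89  52]
w1 262 306 359 [139  76  47]
w1 268 306 358 [137  76  47]
w1 274 306 358 [136  76  46]
w1 280 306 358 [136  75  45]
w1 286 306 358 [135  74  44]
w1 292 330 338 [137  76  47]
w1 298 330 337 [130  72  45]
w2 172 116 209 [152  87  52]
w2 178 116 209 [165  94  56]
w2 184 116 209 [166  94  56]
w2 190 116 208 [163  93  54]
w2 196 117 208 [164  93  54]
w2 202 117 208 [163  93  54]
w2 208 117 208 [162  92  53]
w2 214 118 207 [161  91  54]
w2 220 118 207 [162  91  55]
w2 226 118 207 [134  88  74]
w2 232 118 207 [110  67  50]
w2 238 119 206 [103  62  47]
w2 244 119 206 [124  73  50]
w2 250 120 206 [107  69  54]
w2 298 138 187 [143  90  74]
```

Run:
```python
from h import *
from scipy.optimize import least_squares
m=eyes.camera_model("wrist"); s=readout.state(); yw=s["tcp_rot"][2]
px=-np.array([np.cos(yw),np.sin(yw)]);py=np.array([-px[1],px[0]]); T=s["eef_pos"]
def P(q,x,y,z):
    gx,gz,a,y0=q; dx,dz=x-gx,z-gz
    X=dx*np.cos(a)+dz*np.sin(a); Z=-dx*np.sin(a)+dz*np.cos(a)
    return proj(m,[*(T[:2]+X*px+(y+y0)*py),T[2]+18.8+Z])
obs=[((-75,30,16),(359.5,170)),((-75,-30,16),(265.5,170)),((-63,13.5,81.7),(342.5,229)),((-63,-13.5,81.7),(283,229)),((-40,13.5,97.7),(342,297)),((-40,-13.5,97.7),(284,297))]
f=lambda q:np.concatenate([P(q,*o)-uv for o,uv in obs])
r=least_squares(f,[-43,62,0,0],x_scale=[1,1,.01,1]); print(r.x[:2],np.degrees(r.x[2]),r.x[3],r.fun.reshape(-1,2).round(1))
```

```text
[-42.32585153  76.05524465] 0.6101745959071478 0.7050802167094438 [[ 1.4 -0. ]
 [-1.  -0.1]
 [ 0.   2. ]
 [ 0.1  1.9]
 [ 2.1 -1.8]
 [-2.6 -1.8]]
```

The fit shows the pusher is held level (0.6°), with the grip 76 mm up at pusher x=-42. It slid 14 mm while the fingers were still closing, so it is now higher on the handle, which is fine. Now I go to the squaring start.

Run:
```python
from h import *
import cv2
go((*c2w(-95,420),106),101.6); go((*c2w(-95,268),106),101.6)
t=cv2.imread("pics/top0.png")[150:200,325:415]; s=cv2.imread("pics/scene0.png")[115:175,290:350]
cv2.imwrite("pics/stop.png",np.hstack([cv2.resize(t,(540,300),interpolation=cv2.INTER_CUBIC),cv2.resize(s,None,fx=5,fy=5,interpolation=cv2.INTER_CUBIC)[:300,:260]]))
m=eyes.camera_model("top"); n=eyes.camera_model("scene")
for y in(-65,-75,-85):
  for x in (-80,-43,43):
    for z in (40,90):
      u=proj(m,[*c2w(x,y),z]);v=proj(n,[*c2w(x,y),z])
      print(y,x,z,((u-[325,150])*6).round(),((v-[290,115])*5).round()+[540,0])
```

```text
dp [-111.9  -79.1   -9.6] twist 5.9 t 3.17
dp [-263.1  -94.9   -9.5] twist 5.9 t 3.17
-65 -80 40 [316. 253.] [804. 213.]
-65 -80 90 [326. 237.] [806. 184.]
-65 -43 40 [304. 192.] [754. 200.]
-65 -43 90 [313. 174.] [754. 171.]
-65 43 40 [275.  52.] [637. 170.]
-65 43 90 [284.  30.] [634. 140.]
-75 -80 40 [333. 250.] [808. 201.]
-75 -80 90 [343. 234.] [810. 172.]
-75 -43 40 [321. 189.] [757. 187.]
-75 -43 90 [330. 171.] [758. 158.]
-75 43 40 [292.  49.] [641. 157.]
-75 43 90 [301.  27.] [638. 127.]
-85 -80 40 [350. 247.] [812. 188.]
-85 -80 90 [360. 231.] [814. 159.]
-85 -43 40 [337. 186.] [761. 175.]
-85 -43 90 [348. 168.] [762. 145.]
-85 43 40 [309.  46.] [645. 145.]
-85 43 90 [318.  24.] [642. 114.]
```

View pics/stop.png

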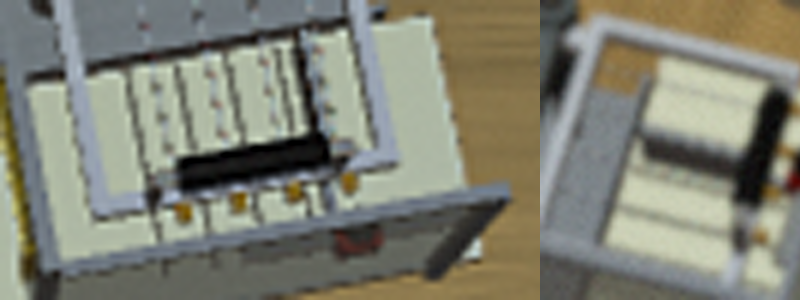

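The stop plate's face edge runs from about (300,30) to (330,150) in the top half and its bottom left is at (645,157) in the scene half. That puts the stop at cutter y ≈ -75 to -76, leaving about 5 mm between the gripper body and the guard at the end. Now the approach.

```bash
python3 -m jog '{"dp":[[-30,-25,-9],[-65,-55,-9],[-110,-79,-9],[-145,-83,-9],[-180,-87,-9],[-215,-91,-9],[-240,-93,-9],[-240,-93,-9]],"twist":[6,6,6,6,6,6,6,6],"claw":[1,1,1,1,1,1,1,1]}'
python3 - <<'E'
from h import *
s=readout.state();print(w2c(s["eef_pos"])); go((*c2w(-95,268),106),101.6);go((*c2w(-80,268),98.5),101.6)
E
```

```text
t: 3.83
eef_pos: [476.4, 94.8, 105.4]
tcp_rot: [-3.141, 0.0, 1.769]
ft_force: [0.3, 0.5, -2.7]
opening: 0.252
[-95.25814897 287.57004804]
dp [-19.6   0.4  -0.6] twist -0.3 t 3.83
dp [-19.5  15.4   6.9] twist -0.3 t 3.83
```

```bash
python3 -m jog '{"dp":[[-10,0,0],[-19.5,0,0],[-19.5,0,3],[-19.5,0,6.5],[-19.5,3,6.5],[-19.5,3,6.5]],"twist":[0,0,0,0,0,0],"claw":[1,1,1,1,1,1]}'
python3 - <<'E'
from h import *
import cv2
s=readout.state();print(w2c(s["eef_pos"]),s["ft_force"].round(1))
a=eyes.read_camera("top"); m=eyes.camera_model("top"); print(proj(m,s["eef_pos"]))
w=eyes.read_camera("wrist")
cv2.imwrite("pics/sq.png",np.hstack([cv2.resize(a[125:245,245:365],(400,400),interpolation=cv2.INTER_CUBIC),w[:,120:520]])[:,:,::-1])
E
```

```text
t: 4.33
eef_pos: [482.8, 80.6, 99.2]
tcp_rot: [-3.141, -0.0, 1.773]
ft_force: [0.2, 0.2, -2.0]
opening: 0.252
[-91.84529532 272.34676465] [ 0.2  0.2 -2. ]
[282.32342232 209.91029523]
```

View pics/sq.png

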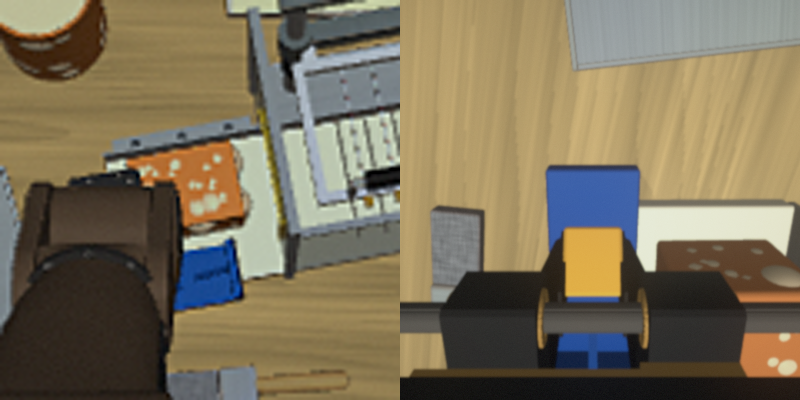

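The left half shows the pusher's plate at (240,270), beside the brick and parallel to it, with its front just behind the brick's nose. The right half shows a level pusher, clear of the brick's rear. Now I push towards the fence.

```bash
python3 -m jog '{"dp":[[0,5,0],[0,9,0],[0,12,0],[0,15,0],[0,18,0],[0,21,0],[0,24,0],[0,24,0]],"twist":[0,0,0,0,0,0,0,0],"claw":[1,1,1,1,1,1,1,1]}'
cat > st.py <<'E'
from h import *
s=readout.state();f=s["ft_force"];print("cutter xy",w2c(s["eef_pos"]).round(1),"z",s["eef_pos"][2].round(1),"Fc",(f[:2]@ex).round(1),(f[:2]@ey).round(1),"Fz",f[2].round(1),"yawc",(np.degrees(s["tcp_rot"][2])-101.6).round(2),"Mz",s["moment"].round(2),"op",s["opening"].round(3))
E
python3 st.py
```

```text
t: 5.1
eef_pos: [505.7, 84.8, 99.2]
tcp_rot: [-3.14, -0.0, 1.772]
ft_force: [-2.3, -1.0, -2.3]
opening: 0.25Traceback (most recent call last):
  File "st.py", line 2, in <module>
    s=readout.state();f=s["ft_force"];print("cutter xy",w2c(s["eef_pos"]).round(1),"z",s["eef_pos"][2].round(1),"Fc",(f[:2]@ex).round(1),(f[:2]@ey).round(1),"Fz",f[2].round(1),"yawc",(np.degrees(s["tcp_rot"][2])-101.6).round(2),"Mz",s["moment"].round(2),"op",s["opening"].round(3))
                                                                                                                                                                                                                                                                   ^^^^^^^^^^^^^^^^^^
AttributeError: 'float' object has no attribute 'round'
```

```bash
sed -i 's/s\["opening"\].round(3)/round(s["opening"],3)/' st.py; python3 -m jog '{"dp":[[0,1,0],[0,2,0],[0,3,0],[0,4,0],[0,4,0]],"twist":[0,0,0,0,0],"claw":[1,1,1,1,1]}'; python3 st.py;  python3 -m jog '{"dp":[[0,1,0],[0,2,0],[0,3,0],[0,3,0]],"twist":[0,0,0,0],"claw":[1,1,1,1]}'; python3 st.py
```

```text
t: 5.52
eef_pos: [510.1, 85.6, 99.3]
tcp_rot: [-3.142, -0.0, 1.772]
ft_force: [-2.4, -0.5, -3.7]
opening: 0.252
cutter xy [-64.1 271.7] z 99.3 Fc -2.5 -0.0 Fz -3.7 yawc -0.07 Mz [ 0.07  0.69 -0.19] op 0.252
t: 5.85
eef_pos: [513.2, 86.2, 99.5]
tcp_rot: [3.141, -0.0, 1.772]
ft_force: [-2.0, -0.0, -3.9]
opening: 0.251
cutter xy [-60.9 271.7] z 99.5 Fc -2.0 0.4 Fz -3.9 yawc -0.07 Mz [ 0.03  0.48 -0.18] op 0.251
```

```bash
python3 -m jog '{"dp":[[0,1,0],[0,1,0]],"twist":[0,0],"claw":[1,1]}'; python3 st.py;  python3 -m jog '{"dp":[[0,1,0],[0,1,0]],"twist":[0,0],"claw":[1,1]}'; python3 st.py; python3 -m jog '{"dp":[[0,1,0],[0,1,0]],"twist":[0,0],"claw":[1,1]}'; python3 st.py
```

```text
t: 6.02
eef_pos: [514.0, 86.4, 99.5]
tcp_rot: [3.142, -0.0, 1.772]
ft_force: [-3.6, -0.1, -3.5]
opening: 0.248
cutter xy [-60.1 271.7] z 99.5 Fc -3.5 0.6 Fz -3.5 yawc -0.07 Mz [ 0.02  0.83 -0.22] op 0.248
t: 6.18
eef_pos: [514.2, 86.5, 99.5]
tcp_rot: [-3.14, -0.0, 1.772]
ft_force: [-7.5, -0.9, 0.0]
opening: 0.256
cutter xy [-59.9 271.8] z 99.5 Fc -7.5 0.6 Fz 0.0 yawc -0.07 Mz [-0.33  1.54 -0.33] op 0.256
t: 6.35
eef_pos: [514.3, 86.6, 99.5]
tcp_rot: [-3.138, -0.0, 1.772]
ft_force: [-9.7, -2.3, 3.8]
opening: 0.252
cutter xy [-59.7 271.9] z 99.5 Fc -10.0 -0.3 Fz 3.8 yawc -0.07 Mz [-0.62  2.24 -0.42] op 0.252
```

The force rises to 10 N at TCP x=-60, so the brick is against the fence. I back off and go round behind the brick.

```bash
python3 -m jog '{"dp":[[0,0,0],[0,-8,0],[0,-22,-2],[20,-25,-6],[55,-25,-6],[90,-25,-6],[115,-25,-6],[115,-25,-6]],"twist":[0,0,0,0,0,0,0,0],"claw":[1,1,1,1,1,1,1,1]}'; python3 -m jog '{"dp":[[0,25,0],[0,60,0],[0,90,0],[0,91,3],[0,91,3],[0,91,3]],"twist":[0,0,0,0,0,0],"claw":[1,1,1,1,1,1]}'; python3 st.py
python3 - <<'E'
from h import *
import cv2
a=eyes.read_camera("top");w=eyes.read_camera("wrist")
cv2.imwrite("pics/sq2.png",np.hstack([cv2.resize(a[125:245,245:365],(400,400),interpolation=cv2.INTER_CUBIC),w[:,120:520]])[:,:,::-1])
E
```

```text
t: 7.02
eef_pos: [468.3, 198.0, 106.0]
tcp_rot: [3.138, -0.001, 1.775]
ft_force: [-0.4, -0.3, -2.7]
opening: 0.251
t: 7.52
eef_pos: [557.1, 212.3, 102.1]
tcp_rot: [-3.141, 0.0, 1.772]
ft_force: [0.7, 0.6, -2.3]
opening: 0.247
cutter xy [  7.5 386.4] z 102.1 Fc 0.8 0.5 Fz -2.3 yawc -0.07 Mz [0.01 0.11 0.03] op 0.247
```

View pics/sq2.png

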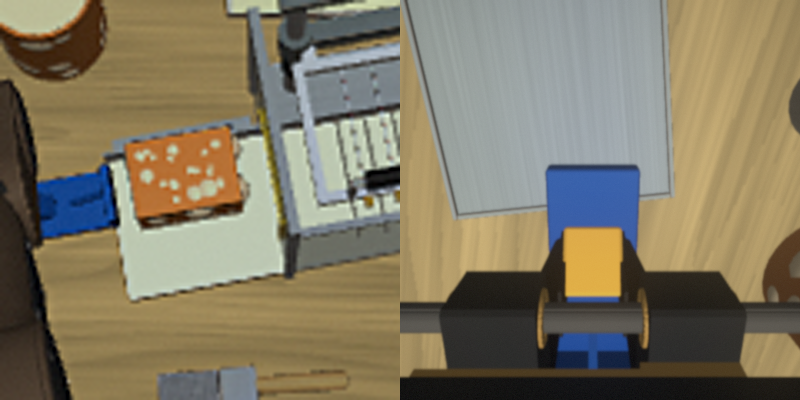

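The left half shows the brick flush and parallel to the fence (corners about (124,141),(231,126),(243,205),(135,219)), with the pusher's plate at x≈110 squarely behind it. The right half shows the pusher level. Now I feed.

```bash
python3 - <<'E'
from h import *
m=eyes.camera_model("top")
for p in [(124,141),(231,126),(243,205),(135,219)]:
    print(w2c(ray(m,(245+(p[0]+.5)*.3-.5,125+(p[1]+.5)*.3-.5),110)).round(1))
E
python3 -m jog '{"dp":[[-5,0,2],[-10,0,3],[-14,0,3],[-18,0.2,3],[-22,0.4,3],[-26,0.7,3],[-31,0.9,3],[-36,1.1,3]],"twist":[0,0,0,0,0,0,0,0],"claw":[1,1,1,1,1,1,1,1]}'; python3 st.py
```

```text
[ 52.4 249. ]
[ 48.4 138.7]
[-34.8 141.2]
[-29.5 251.4]
t: 8.28
eef_pos: [565.2, 178.0, 99.7]
tcp_rot: [-3.141, -0.001, 1.771]
ft_force: [-4.5, 7.1, 1.3]
opening: 0.252
cutter xy [  8.5 351.1] z 99.7 Fc -3.0 7.9 Fz 1.3 yawc -0.11 Mz [ 1.17  0.92 -0.27] op 0.252
```

Contact, with 3 N towards the fence. The eyeballed corners suggested about 2° of skew, so I check that by segmentation before going into the mouth.

Run:
```python
from h import *
import cv2
m=eyes.camera_model("top"); a=eyes.read_camera("top")
cv2.imwrite("pics/t3.png",a[:,:,::-1])
def fit(img,z=110):
    h=cv2.cvtColor(img,cv2.COLOR_RGB2HSV)
    k=((h[...,0]<16)&(h[...,1]>140)&(h[...,2]>150)).astype(np.uint8)
    k[:, :265]=0;k[:, 345:]=0;k[:150]=0;k[225:]=0
    k=cv2.morphologyEx(k,cv2.MORPH_CLOSE,np.ones((5,5)))
    c=max(cv2.findContours(k,0,cv2.CHAIN_APPROX_NONE)[0],key=cv2.contourArea)[:,0]
    P=np.array([w2c(ray(m,p,z)) for p in c])
    print("box",P.min(0).round(1),P.max(0).round(1))
    lo,hi=P.min(0),P.max(0); x=np.median(P,0)
    for n,ax,val,sg in(("fence side",0,hi[0],1),("near side",0,lo[0],1),("rear",1,hi[1],0),("nose",1,lo[1],0)):
        o=1-ax; mid=(P[:,o]>lo[o]+12)&(P[:,o]<hi[o]-12)&(abs(P[:,ax]-val)<9)
        q=np.polyfit(P[mid,o],P[mid,ax],1); print(n,"mid",np.polyval(q,P[mid,o].mean()).round(1),"slope deg",np.degrees(np.arctan(q[0])).round(2),mid.sum())
import sys
fit(a)
fit(cv2.imread("pics/top0.png")[:,:,::-1].copy())
```

```text
box [-29.  125.9] [ 48.7 233.4]
fence side mid 46.4 slope deg 0.15 24
near side mid -27.2 slope deg -0.01 25
rear mid 231.7 slope deg -0.3 15
nose mid 127.4 slope deg 0.09 15
box [-44.4 142.3] [ 32.9 249.2]
fence side mid 30.8 slope deg -0.92 24
near side mid -42.5 slope deg -0.34 25
rear mid 247.6 slope deg -0.7 16
nose mid 144.3 slope deg -1.57 15
```

The brick is parallel to the fence within 0.2°. Continuing.

```bash
python3 -m jog '{"dp":[[-5,0,0],[-10,0,0],[-16,0.1,0],[-22,0.1,0],[-28,0.2,0],[-34,0.2,0],[-40,0.3,0],[-46,0.3,0]],"twist":[0,0,0,0,0,0,0,0],"claw":[1,1,1,1,1,1,1,1]}'; python3 st.py
```

```text
t: 9.0
eef_pos: [574.8, 132.9, 99.6]
tcp_rot: [-3.141, -0.001, 1.772]
ft_force: [-3.0, 6.9, -0.1]
opening: 0.249
cutter xy [  8.8 305. ] z 99.6 Fc -1.6 7.4 Fz -0.1 yawc -0.09 Mz [ 1.06  0.68 -0.19] op 0.249
```

```bash
python3 -m jog '{"dp":[[-5,0.2,0],[-10,0.4,0],[-16,0.6,0],[-22,0.8,0],[-28,1,0],[-34,1.2,0],[-40,1.4,0],[-46,1.5,0]],"twist":[0,0,0,0,0,0,0,0],"claw":[1,1,1,1,1,1,1,1]}'; python3 st.py
```

```text
t: 9.67
eef_pos: [584.7, 88.3, 99.5]
tcp_rot: [-3.139, -0.002, 1.771]
ft_force: [-6.4, 8.6, 1.9]
opening: 0.251
cutter xy [  9.6 259.4] z 99.5 Fc -4.5 9.7 Fz 1.9 yawc -0.12 Mz [ 1.35  1.29 -0.35] op 0.251
```

```bash
python3 -m jog '{"dp":[[-5,0.2,0],[-10,0.4,0],[-16,0.6,0],[-22,0.8,0],[-28,1,0],[-34,1.2,0],[-40,1.4,0],[-46,1.5,0]],"twist":[0,0,0,0,0,0,0,0],"claw":[1,1,1,1,1,1,1,1]}'; python3 st.py
```

```text
t: 10.33
eef_pos: [595.5, 43.6, 99.5]
tcp_rot: [-3.139, -0.002, 1.771]
ft_force: [-6.7, 8.5, 2.1]
opening: 0.251
cutter xy [ 11.1 213.4] z 99.5 Fc -4.9 9.7 Fz 2.1 yawc -0.11 Mz [ 1.38  1.23 -0.38] op 0.251
```

```bash
python3 -m jog '{"dp":[[-6,0.1,0],[-12,0.2,0],[-18,0.3,0],[-24,0.4,0],[-30,0.5,0],[-35,0.6,0],[-39,0.7,0],[-42,0.7,0]],"twist":[0,0,0,0,0,0,0,0],"claw":[1,1,1,1,1,1,1,1]}'; python3 st.py
```

```text
t: 11.0
eef_pos: [604.6, 2.5, 99.5]
tcp_rot: [-3.139, -0.002, 1.771]
ft_force: [-5.5, 8.4, 2.3]
opening: 0.25
cutter xy [ 11.8 171.4] z 99.5 Fc -3.7 9.3 Fz 2.3 yawc -0.11 Mz [ 1.3   1.   -0.28] op 0.25
```

```bash
python3 -m jog '{"dp":[[-1.5,0,0],[-3,0,0],[-4.5,0.1,0],[-6,0.1,0]],"twist":[0,0,0,0],"claw":[1,1,1,1]}'; python3 st.py;  python3 -m jog '{"dp":[[-1.5,0,0],[-3,0,0],[-4.5,0.1,0],[-5.5,0.1,0]],"twist":[0,0,0,0],"claw":[1,1,1,1]}'; python3 st.py
```

```text
t: 11.33
eef_pos: [605.8, -3.0, 99.5]
tcp_rot: [-3.139, -0.002, 1.771]
ft_force: [-6.1, 8.9, 1.9]
opening: 0.25
cutter xy [ 11.9 165.7] z 99.5 Fc -4.1 10.0 Fz 1.9 yawc -0.1 Mz [ 1.31  1.04 -0.31] op 0.25
t: 11.67
eef_pos: [607.0, -8.3, 99.5]
tcp_rot: [-3.139, -0.002, 1.771]
ft_force: [-5.9, 8.3, 2.2]
opening: 0.256
cutter xy [ 11.9 160.2] z 99.5 Fc -4.1 9.3 Fz 2.2 yawc -0.11 Mz [ 1.35  1.11 -0.29] op 0.256
```

```bash
for i in 1; do python3 -m jog '{"dp":[[-1,0,0],[-2,0,0],[-3,0,0]],"twist":[0,0,0],"claw":[1,1,1]}'; python3 st.py; done; python3 -m jog '{"dp":[[-1,0,0],[-1.5,0,0],[-1.5,0,0]],"twist":[0,0,0],"claw":[1,1,1]}'; python3 st.py
```

```text
t: 11.92
eef_pos: [607.6, -11.2, 99.5]
tcp_rot: [-3.139, -0.002, 1.771]
ft_force: [-5.8, 7.6, 2.4]
opening: 0.25
cutter xy [ 12.  157.3] z 99.5 Fc -4.2 8.6 Fz 2.4 yawc -0.1 Mz [ 1.33  1.1  -0.33] op 0.25
t: 12.17
eef_pos: [607.9, -12.8, 99.5]
tcp_rot: [-3.139, -0.002, 1.771]
ft_force: [-6.2, 7.7, 2.9]
opening: 0.25
cutter xy [ 12.  155.7] z 99.5 Fc -4.5 8.8 Fz 2.9 yawc -0.11 Mz [ 1.2   1.09 -0.3 ] op 0.25
```

```bash
python3 -m jog '{"dp":[[-1,0,0],[-1.2,0,0]],"twist":[0,0],"claw":[1,1]}'; python3 st.py
```

```text
t: 12.33
eef_pos: [608.1, -13.6, 99.6]
tcp_rot: [-3.139, -0.003, 1.771]
ft_force: [-6.9, 11.5, 4.3]
opening: 0.248
cutter xy [ 11.9 154.8] z 99.6 Fc -4.5 12.6 Fz 4.3 yawc -0.11 Mz [ 1.72  1.15 -0.3 ] op 0.248
```

```bash
python3 -m jog '{"dp":[[-0.8,0,0],[-0.8,0,0]],"twist":[0,0],"claw":[1,1]}'; python3 st.py
python3 - <<'E'
from h import *
import cv2
t=eyes.read_camera("top")[130:210,280:400]; s=eyes.read_camera("scene")[105:195,270:370]
cv2.imwrite("pics/end.png",np.hstack([cv2.resize(t,None,fx=4,fy=5,interpolation=cv2.INTER_CUBIC)[:,:480],cv2.resize(s,None,fx=3.2,fy=4.4444,interpolation=cv2.INTER_CUBIC)])[:,:,::-1])
E
```

```text
t: 12.5
eef_pos: [608.0, -13.7, 99.6]
tcp_rot: [-3.139, -0.004, 1.771]
ft_force: [-6.7, 13.9, 4.3]
opening: 0.252
cutter xy [ 11.9 154.8] z 99.6 Fc -3.8 15.0 Fz 4.3 yawc -0.11 Mz [ 2.37  1.2  -0.33] op 0.252
```

View pics/end.png

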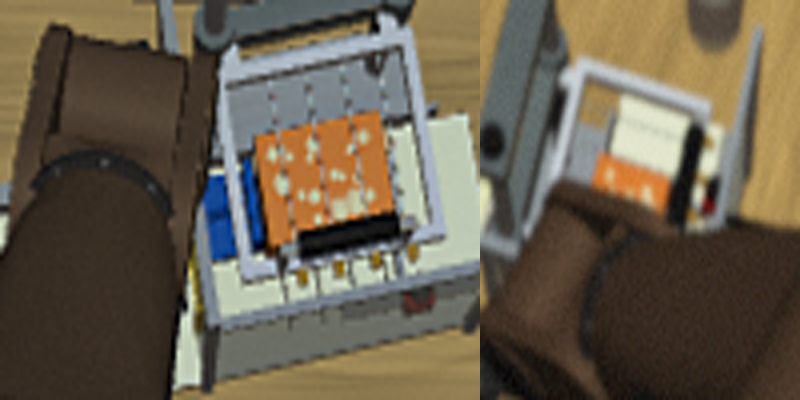

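The left half shows the brick under the harp: the nose edge at (385,110)–(395,215) meets the stop and its far side is along the fence. In the right half the brick meets the stop plate at about (670,185). I check the numbers.

Run:
```python
from h import *
import cv2
m=eyes.camera_model("top"); a=eyes.read_camera("top")
for p in [(376.2,152),(378.7,173),(344,157),(347.5,178)]: print(w2c(ray(m,p,110)).round(1))
h=cv2.cvtColor(a,cv2.COLOR_RGB2HSV); k=(h[...,0]<16)&(h[...,1]>140)&(h[...,2]>150)
for r in (156,160,164,168,172):
    c=np.flatnonzero(k[r,335:385])+335
    print(r,c[0],c[-1],w2c(ray(m,(c[0]-.5,r),110)).round(1),w2c(ray(m,(c[-1]+.5,r),110)).round(1))
```

```text
[ 46.6 -77.3]
[-27.  -71.2]
[48.9 34.4]
[-25.2  36.3]
156 350 374 [49.  15.2] [ 33.8 -68.8]
160 344 375 [38.9 38. ] [ 19.4 -69.4]
164 345 376 [24.5 37.3] [  5.1 -70. ]
168 346 376 [10.2 36.5] [ -8.6 -67.3]
172 347 374 [-4.1 35.8] [-21.1 -57.8]
```

The force rise has a lever of about 0.19 m, which means a low contact, so it is the brick on the stop (about 6 N) and not the gripper on the guard. I hold briefly, then retreat straight back.

```bash
python3 -m jog '{"dp":[[0,0,0],[1,0,0],[3,0,0],[8,0,0],[20,0,0],[45,0,0],[80,0,0],[115,0,0]],"twist":[0,0,0,0,0,0,0,0],"claw":[1,1,1,1,1,1,1,1]}'; python3 st.py; python3 -m jog '{"dp":[[35,0,0],[70,0,-3],[105,0,-6],[140,0,-6],[170,0,-6],[200,0,-6],[200,0,-6],[200,0,-6]],"twist":[0,0,0,0,0,0,0,0],"claw":[1,1,1,1,1,1,1,1]}'; python3 st.py
python3 - <<'E'
from h import *
import cv2
t=eyes.read_camera("top")[130:210,280:400]; s=eyes.read_camera("scene")[105:195,270:370]
cv2.imwrite("pics/end2.png",np.hstack([cv2.resize(t,None,fx=4,fy=5,interpolation=cv2.INTER_CUBIC)[:,:480],cv2.resize(s,None,fx=3.2,fy=4.4444,interpolation=cv2.INTER_CUBIC)])[:,:,::-1])
go((504.4-.299*42,314.9+.954*42,61.5),107.4)
E
```

```text
t: 13.32
eef_pos: [586.1, 98.3, 99.4]
tcp_rot: [3.141, 0.0, 1.771]
ft_force: [0.4, 0.3, -2.6]
opening: 0.25
cutter xy [ 13.  268.9] z 99.4 Fc 0.5 0.2 Fz -2.6 yawc -0.16 Mz [ 0.06 -0.    0.  ] op 0.25
t: 13.98
eef_pos: [545.6, 295.0, 105.3]
tcp_rot: [3.141, -0.0, 1.775]
ft_force: [-0.3, 0.3, -2.5]
opening: 0.252
cutter xy [ 12.8 469.7] z 105.3 Fc -0.2 0.3 Fz -2.5 yawc 0.1 Mz [-0.03  0.13 -0.04] op 0.252
dp [ 71.6 -41.   43.9] twist -5.8 t 14.08
```

View pics/end2.png

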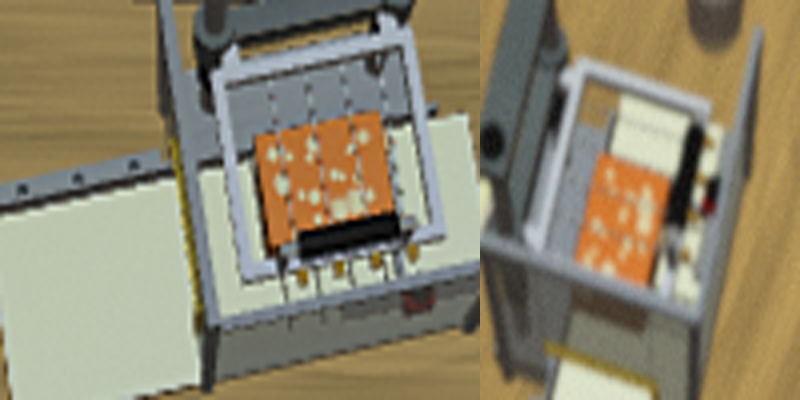

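The brick stands alone under the harp, its nose edge at (385–395,110–215) on the stop and parallel to the fence, unchanged after the retreat. Now I return the pusher to the tray.

```bash
python3 -m jog '{"dp":[[30,-17,0],[60,-34,5],[71.5,-41,15],[71.5,-41,25],[71.5,-41,33],[71.5,-41,38],[71.5,-41,40],[71.5,-41,40]],"twist":[-3,-6,-6,-6,-6,-6,-6,-6],"claw":[1,1,1,1,1,1,1,1]}'; python3 st.py; python3 -m jog '{"dp":[[0,0,1],[0,0,2],[0,0,2]],"twist":[0,0,0],"claw":[1,1,1]}'; python3 st.py
```

```text
t: 14.75
eef_pos: [492.8, 353.9, 64.9]
tcp_rot: [-3.141, 0.0, 1.875]
ft_force: [0.4, -0.3, -2.4]
opening: 0.253
cutter xy [-27.1 538.1] z 64.9 Fc 0.4 -0.3 Fz -2.4 yawc 5.83 Mz [ 0.1   0.05 -0.  ] op 0.253
t: 15.0
eef_pos: [492.4, 354.7, 63.6]
tcp_rot: [3.141, -0.0, 1.876]
ft_force: [0.5, 0.3, -2.8]
opening: 0.25
cutter xy [-27.3 538.9] z 63.6 Fc 0.6 0.1 Fz -2.8 yawc 5.9 Mz [0.05 0.06 0.01] op 0.25
```

```bash
python3 -m jog '{"dp":[[0,0,1],[0,0,1.5],[0,0,1.5]],"twist":[0,0,0],"claw":[1,1,1]}'; python3 st.py; python3 -m jog '{"dp":[[0,0,1],[0,0,1]],"twist":[0,0],"claw":[1,1]}'; python3 st.py
```

```text
t: 15.25
eef_pos: [492.3, 355.3, 62.6]
tcp_rot: [3.14, -0.0, 1.877]
ft_force: [-1.9, 1.9, 4.4]
opening: 0.243
cutter xy [-27.2 539.5] z 62.6 Fc -1.5 2.3 Fz 4.4 yawc 5.94 Mz [-0.11  0.22 -0.1 ] op 0.243
t: 15.42
eef_pos: [492.4, 355.4, 62.6]
tcp_rot: [3.14, -0.001, 1.877]
ft_force: [-2.9, 1.0, 14.6]
opening: 0.251
cutter xy [-27.2 539.6] z 62.6 Fc -2.6 1.6 Fz 14.6 yawc 5.94 Mz [-0.32  0.98 -0.15] op 0.251
```

The pusher is on the floor. I release and rise.

```bash
python3 -m jog '{"dp":[[0,0,-1],[0,0,-1],[0,0,-1],[0,0,-1],[0,0,-1],[0,0,-1],[0,0,-1],[0,0,-1]],"twist":[0,0,0,0,0,0,0,0],"claw":[1,-1,-1,-1,-1,-1,-1,-1]}'; python3 -m jog '{"dp":[[0,0,0],[0,0,-15],[0,0,-45],[0,0,-80],[10,0,-115],[20,0,-140],[20,0,-140],[20,0,-140]],"twist":[0,0,0,0,0,0,0,0],"claw":[-1,-1,-1,-1,-1,-1,-1,-1]}'
python3 - <<'E'
from h import *
import cv2
t=eyes.read_camera("top"); w=eyes.read_camera("wrist")
cv2.imwrite("pics/fin.png",np.hstack([w[:,100:520],cv2.resize(t[130:210,280:400],(380,400),interpolation=cv2.INTER_CUBIC)])[:,:,::-1])
m=eyes.camera_model("wrist"); px=np.array([.299,-.954]);py=np.array([.954,.299])
for x,y,z in((-75,30,20),(-75,-30,20),(-75,30,4),(-63,13.5,86),(-40,13.5,102)): print((x,y,z),proj(m,[*(np.array([504.4,314.9])+x*px+y*py),z]).round()-[100,0])
E
```

```text
t: 16.08
eef_pos: [492.1, 354.9, 61.9]
tcp_rot: [-3.142, -0.0, 1.877]
ft_force: [0.4, -0.1, 0.9]
opening: 0.686
t: 16.75
eef_pos: [486.1, 374.5, 203.2]
tcp_rot: [3.139, -0.001, 1.878]
ft_force: [-0.1, 0.1, -0.1]
opening: 1.002
(-75, 30, 20) [242. 157.]
(-75, -30, 20) [183. 157.]
(-75, 30, 4) [241. 154.]
(-63, 13.5, 86) [228. 186.]
(-40, 13.5, 102) [228. 218.]
```

View pics/fin.png

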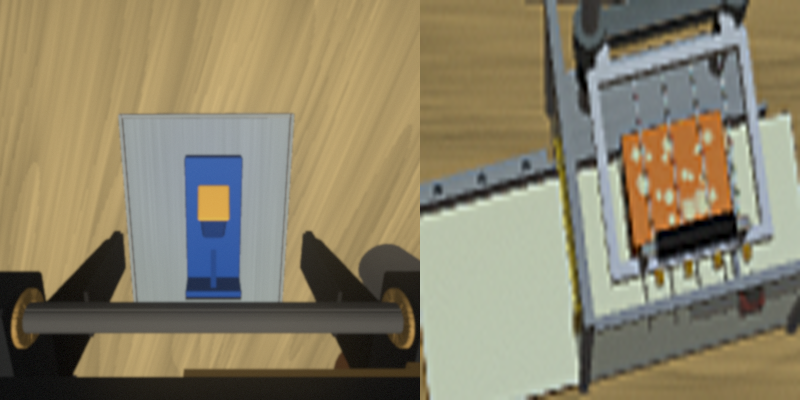

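The left half shows the pusher standing upright in the middle of the tray: rear edge at (185–242,156), predicted (183–242,157), and cap at (213,203). The right half shows the brick unchanged at the stop. Handing in.

```bash
python3 -c "
from cell import job_done; print(job_done())"
```

```text
the job is handed in; nothing more can be done
None
```

The job is handed in at about 17 s of robot time, well under the 64 s limit; no verdict was reported. I squared the brick with the pusher's side, fed it along the fence with the pusher's face until it touched the end stop, then set the pusher down in its tray.

**What the last checks showed**
- **Squaring:** I pressed the brick against the fence with about 10 N. The image fit then showed it parallel to the fence within about 0.3°, outside the guard.
- **Feed:** the brick was pressed lightly towards the fence, at about 2 to 5 N, the whole way in.
- **End stop:** the pusher stalled as the push force rose from about 9 N to 15 N, so the stop saw roughly 6 N, well under its 18 N slip limit. The force's lever arm pointed to contact low down at the brick, not the gripper on the guard.
- **Pusher:** it stands upright near the middle of the tray, within about 2 pixels of where I predicted, and the gripper is open and clear. The force reading is about zero.

**What disagreed or is less certain**
- **Grip:** the pusher slid about 14 mm in the fingers at the first lift because they were still closing. It stayed level, so I carried on with the higher grip.
- **Skew:** corners I picked by eye had suggested about 2° of skew after squaring, which the image fit contradicted.
- **Stop distance:** the nose measured at about cutter y = -70 to -73 mm against -75 to -76 mm for the stop. That is roughly 2 to 6 mm apart, about the camera's accuracy, so I rely on the force for contact there.

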